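# Hold a temperature probe centred in the calibration well

### The job

Take the red-handled probe out of the rack and lower its steel stem through the brass-lipped guide hole of the blue-footed calibration stand until the tip hangs about half way down the steel well below, without the probe ever touching the stand. Keep it upright and centred in the hole and finish while holding it still there, off the bottom: do not let go. Leave the other two probes in the rack and do not push the loose coupling or the tape roll about.

Things in the scene. Friction and masses are not known exactly. Their poses are not given: they have to be found in the camera images.
- probe_red: The probe to use: upright rigid rod, 163 mm long, about 0.08 kg. Origin at the stem's tip, z up along the rod. Steel stem 8 mm thick from z = 0 to 90 mm, dark flange 30 mm wide to 95 mm, round red handle to 155 mm, black cap 16 mm wide to 163 mm. Hangs by its flange in any one of the rack's three holes with up to 3 mm sideways play; lifts straight up.
- red_handle (a point): Middle of the red handle on its axis, 125 mm above the probe's tip. The handle is a plain cylinder 24 mm in diameter, 60 mm long (95 to 155 mm above the tip); grip it across any diameter.
- red_stem (a point): Point on the red probe's axis 50 mm above its tip.
- probe_blue: Same probe with a blue handle, origin at its stem tip. Leave it in the rack.
- probe_yellow: Same probe with a yellow handle, origin at its stem tip. Leave it in the rack.
- rack: Fixed probe rack on the right: grey foot and cheeks, aluminium top plate 60 x 190 mm, upper face 105 mm above the bench, three 14 mm holes at y = -65, 0, +65 mm. Origin at the centre of its underside on the bench, y along its length. The probes' flanges rest on the top plate, so tips hang 15 mm and caps end 178 mm above the bench. A tall computer stands beyond it on the right desk.
- stand: Fixed stand on the left: blue foot 100 x 120 x 12 mm, 12 mm posts at y = -48, +48 mm, aluminium guide plate 56 x 120 mm, 76 to 86 mm high (screws to 90), vertical hole in its centre, well below. Origin: centre of its underside on the bench, z up along the axis of hole and well. Tall fixed gauges (to 265 mm) stand behind it from world x = 0.505 on: turn a wide gripper to lie along world y here.
- bore (a point): Centre of the 22 mm wide through hole at the top of its brass lip, 89 mm above the bench. The lip is 33 mm outside, 22 mm inside, 3 mm high; hole and lip together are 13 mm long.
- well (a point): Centre of the mouth of the open dark steel well right below the hole, at its rim 54 mm above the bench. The well is 28 mm inside, 38 mm outside; its inner floor is 16 mm above the bench.
- coupling: Loose pale grey hex coupling, 22 x 25 x 32 mm, standing on the bench between rack and stand; origin at the centre of its underside.
- tape: Loose blue and white tape roll, 54 mm wide, 14 mm high, lying flat on the bench between rack and stand; origin at the centre of its underside.

How it is judged (in metres and radians):
On the way, in this order (a step that is already met when the one before it is completed fails the run):
1. the red probe is lifted out of its rack hole, its tip above the rack's top plate (height (world z) of probe_red above 0.107 m and contact force between probe_red and the fingers above 0.5 N), for 0.1 s.
2. the red probe's tip is over the guide hole, above the brass lip (horizontal distance between probe_red and bore below 0.007 m and height (world z) of probe_red above 0.089 m), for 0.05 s.
At the end, for the whole second after the job is handed in: Red probe held still and upright (4 deg), not touching the stand; tip 20 to 48 mm above the bench, inside the well; tip and stem 50 mm above it within 5 mm of the axis of hole and well; other probes within 15 mm, coupling and tape within 30 mm of where they were (height (world z) of probe_red between 0.02 and 0.048 m and horizontal distance between probe_red and well below 0.005 m and horizontal distance between red_stem and bore below 0.005 m and angle between probe_red's own z axis and vertical below 0.07 rad and linear speed of probe_red below 0.015 m/s and contact force between probe_red and the fingers above 0.5 N and contact force between probe_red and stand below 0.2 N and distance of each of probe_blue, probe_yellow from where it was at the start of the episode below 0.015 m and distance of each of coupling, tape from where it was at the start of the episode below 0.03 m); the arm keeps its last pose, push and grip.
It fails at once if the red probe touches the calibration stand (contact force between probe_red and stand above 0.2 N).
It fails at once if another probe is disturbed (distance of any of probe_blue, probe_yellow from where it was at the start of the episode above 0.015 m).
It fails at once if the coupling or the tape roll is pushed about (distance of any of coupling, tape from where it was at the start of the episode above 0.03 m).
It also fails if it takes over 48 s, if anything falls off the work surface, if the arm or the gripper's body presses on something with over 40 N, if the wrist force passes 120 N, or if a joint passes its speed limit or range.

### The arm

A 6-joint arm with a two-finger parallel gripper is mounted at the origin on a cart in front of the work surface, level with it; the furniture and walls round the work are solid. World frame = base frame: x ahead of the robot, y to its left, z up, the work surface at z = 0. Lengths are in mm, angles in rad, forces in N, time in s.
With the tool pointing down it reaches from about 350 to 975 mm from the base axis. Payload 7.1 kg.
Tool frame: the origin (TCP) lies between the finger pads; the fingertips stand 14 mm ahead of it and the grasp point (between the pads) lies 5 mm behind it; z points along the fingers, y is the line along which they close (so a half turn about z gives the same grasp; the last joint's range is limited). The gripper opens to 88 mm and grips with 3 to 60 N. Pads are 20 mm wide; open, the fingers measure 115 mm over their backs; the gripper's body (75 mm by 178 mm) begins 61 mm behind the grasp point.
Start: joints at [-1.285, 0.423, 1.63, -0, 1.089, -0.019], TCP at [187.582, -596.169, 236.675] pointing down, gripper open.
Joint ranges: [-3, 3], [-0.9, 2.11], [0.09, 2.58], [-1.31, 4.45], [0.11, 2.69], [-2.54, 2.54]. Speed limits (rad/s): [2.39, 2.39, 3.01, 3.14, 3.14, 3.14].

### API

Orientations are given as a rotation vector (axis times angle).
In Python, from workcell import ctrl gives the robot as it stands. The module is installed in compiled form; this text tells all that it offers.
- The arm moves only by the tool servo_tool, never from a script. Its argument "plan" is a list of rows, each a list of 3 entries, a list of its own where there are three numbers: the closure, from 0 (fully open) to 1 (shut), then the shift along the world's x, y, z in mm, then the turn about the world's z in degrees. In form: [[hand, [x, y, z], yaw], ...]. A call has 1 to 10 rows; each row is the pose to reach, as a shift and turn from the pose commanded when the call began; what a row does not reach only later rows make up. A row lasts 1/12 s, in which the tool goes at most 41.7 mm and 7.16 degrees, less where a joint would pass 70% of its speed; a pose out of reach is approached as far as the arm can. A call with a gripper value outside its range is refused whole. The fingers move at their own pace and stop on an object; the grip force is fixed at half the most. Time passes only in rows, so rows that repeat a pose let the fingers close. It gives the time, the measured TCP pose, the force, the opening and the grip force at its end, in the units of the state.
- ctrl.get_obs(): the state, without advancing time (a new reading comes with each control period).
- ctrl.get_image(name): name is "side" or "top"; returns the picture (384x512x3 uint8, blue, green, red); there is no depth.
- ctrl.camera_info(name): a dict with "fovy" (degrees; the focal length in pixels is half the picture's height over the tangent of half this angle, whatever the lens; pixels are square), "cx", "cy" (the principal point, pixels), "rvec" (rotation vector, rad) and "tvec" (3), from world to camera coordinates, as OpenCV has them. Camera axes: x right, y down, z forward; pixel columns grow to the right and rows downward; lengths in mm; the calibration is good to about 2 mm. A picture is of the moment at which its call begins. camera_info takes no time and is no camera call.
- ctrl.close_job(): hands the job in; it is judged then, once.
The state is a dict: "t": time; "qpos": joint angles; "qvel": joint speeds; "joint_torque": joint torques, N m; "ee_pos": TCP position; "orientation": TCP orientation; "ft_force": force on the tool from outside, world axes, zero at the start; "moment": the same for the moment, N m; "width": finger opening in mm; "grasp_force": force on a finger pad.
Only numpy, scipy, OpenCV 4.12 (cv2) and the standard library are available. Lean on these libraries where they do the work, as an engineer would, in place of code of your own. Each camera call takes 0.05 s, during which the arm holds its last target. There are 200 camera calls.

## Working session

There is one attempt and no reset: what is moved stays moved. The work goes in short steps, Python scripts to look and compute and a tool call to move; the robot and the scene stay as the last step left them, time stands still between calls to the robot, and variables do not carry over. Pictures are saved under pics/ and viewed, at most 10 in all, crops included, and the job is handed in when it is done.

Besides the shell and the picture viewer there is one more tool, called after ">>>" as name(argument=value, ...) on one line, values as JSON. servo_tool: Moves the arm, as the interface text tells. Its arguments: {"type":"object","properties":{"plan":{"type":"array"}},"required":["plan"]}

```bash
mkdir -p pics
python3 - <<'E'
from workcell import ctrl
import cv2,numpy as np
for n in("side","top"):
    cv2.imwrite(f"pics/{n}0.png",cv2.resize(ctrl.get_image(n),(800,600),interpolation=cv2.INTER_CUBIC)); print(n,ctrl.camera_info(n))
o=ctrl.get_obs();print({k:np.round(o[k],3) for k in o})
E
```

```text
side {'fovy': 46.4780534962223, 'cx': 257.4256047925762, 'cy': 191.55929446613052, 'rvec': array([ 1.29475422, -2.55124957,  0.5979919 ]), 'tvec': array([283.16429378, 337.37776007, 896.12852423])}
top {'fovy': 57.55696713226303, 'cx': 255.55883549909308, 'cy': 197.41753074487283, 'rvec': array([ 2.19443427, -2.18528889,  0.11982923]), 'tvec': array([  3.44981668, 413.27974165, 988.04059783])}
{'t': np.float64(0.1), 'qpos': array([-1.285,  0.424,  1.631,  0.   ,  1.089, -0.019]), 'qvel': array([ 0.   , -0.003, -0.003, -0.   ,  0.001,  0.001]), 'joint_torque': array([ 0.0000e+00, -5.4561e+01, -2.7432e+01,  6.4000e-02,  1.9000e-02,
       -0.0000e+00]), 'ee_pos': array([ 187.445, -595.732,  236.012]), 'orientation': array([-3.104, -0.477,  0.   ]), 'ft_force': array([-0.534,  0.866,  0.242]), 'moment': array([ 0.006,  0.023, -0.017]), 'grasp_force': np.float64(0.0), 'width': np.float64(87.964)}
```

View pics/side0.png

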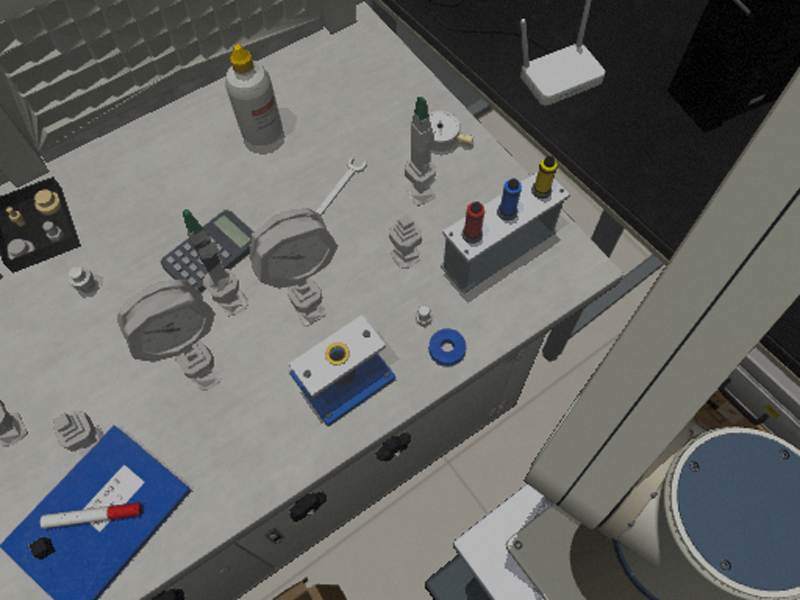

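View pics/top0.png

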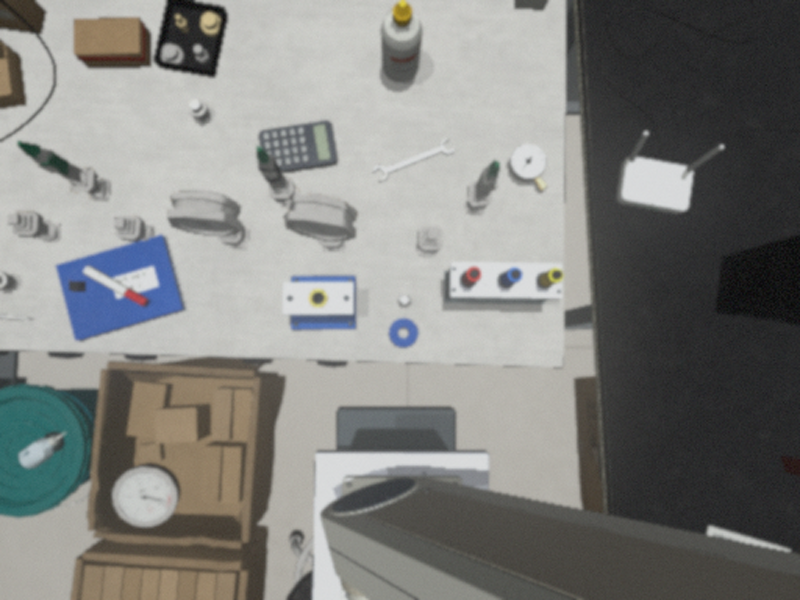

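The side view shows the red handle at about (475,220), the lip at (338,354), the coupling at (424,315) and the tape at (447,346). In the top view the red handle is at (472,275), the lip at (318,298), the coupling at (404,300) and the tape at (403,333). These are in the 800x600 upscaled pictures; next I measure.

```bash
cat > h.py <<'E'
from workcell import ctrl
import cv2,numpy as np
def cam(n):
    c=ctrl.camera_info(n);f=192/np.tan(np.radians(c["fovy"])/2)
    return np.array([[f,0,c["cx"]],[0,f,c["cy"]],[0,0,1]]),np.array(c["rvec"]),np.array(c["tvec"])
def ray(n,p):
    K,r,t=cam(n);R=cv2.Rodrigues(r)[0]
    return -R.T@t, R.T@np.linalg.inv(K)@np.array([p[0],p[1],1.])
def plane(n,p,z):
    o,d=ray(n,p);return (o+d*(z-o[2])/d[2])
def tri(pa,pb):
    A=[];b=[]
    for n,p in(("side",pa),("top",pb)):
        o,d=ray(n,p);d=d/np.linalg.norm(d);M=np.eye(3)-np.outer(d,d);A.append(M);b.append(M@o)
    A=np.vstack(A);b=np.hstack(b);x=np.linalg.lstsq(A,b,rcond=None)[0]
    return x,np.linalg.norm(A@x-b)
def proj(n,P):
    K,r,t=cam(n);return cv2.projectPoints(np.array(P,float).reshape(-1,1,3),r,t,K,None)[0][:,0]
def blob(im,h0,h1,box,smin=110,vmin=50):
    # hull centroid of largest hue blob in box (u0,v0,u1,v1); hue may wrap
    H=cv2.cvtColor(im,cv2.COLOR_BGR2HSV);h=H[...,0].astype(int)
    m=((h>=h0)&(h<=h1)) if h0<=h1 else ((h>=h0)|(h<=h1))
    m=(m&(H[...,1]>=smin)&(H[...,2]>=vmin)).astype(np.uint8);k=np.zeros_like(m);u0,v0,u1,v1=map(int,box);k[v0:v1,u0:u1]=1
    c=max(cv2.findContours(m*k,cv2.RETR_EXTERNAL,cv2.CHAIN_APPROX_NONE)[0],key=cv2.contourArea);c=cv2.convexHull(c)
    M=cv2.moments(c);return np.array([M["m10"]/M["m00"],M["m01"]/M["m00"]]),M["m00"],cv2.boundingRect(c)
E
python3 - <<'E'
from h import *
np.set_printoptions(precision=1,suppress=True)
S=ctrl.get_image("side");T=ctrl.get_image("top");s=1/1.5625
B=lambda u,v,r:np.array([u-r,v-r,u+r,v+r])*s
for name,h,zs,ps,pt in(("red",(170,8),140,(475,220),(472,275)),("blue",(105,125),140,(510,198),(512,275)),("yel",(22,34),140,(546,176),(555,275)),("lip",(15,34),89,(338,354),(318,298)),("tape",(105,125),7,(447,346),(403,333))):
    a=blob(S,*h,B(*ps,28));b=blob(T,*h,B(*pt,20),90)
    print(name,a,b,"tri",*tri(a[0],b[0]),"planes",plane("side",a[0],zs)[:2],plane("top",b[0],zs)[:2])
for n in("side","top"):print(n,ray(n,(0,0))[0])
print("coupling",plane("top",np.array([404,300])*s,32))
a=S[150:290,170:380];b=T[150:230,170:370]
cv2.imwrite("pics/c1.png",np.vstack([cv2.resize(a,(525,350),interpolation=cv2.INTER_CUBIC),cv2.resize(b,(525,210),interpolation=cv2.INTER_CUBIC)]))
E
```

```text
red (array([302.4, 144.7]), 91.0, (298, 139, 10, 13)) (array([302. , 175.8]), 45.0, (298, 172, 9, 9)) tri [ 464.4 -114.9  105.2] 1.313415573697281 planes [449.3 -98.1] [ 458.6 -110. ]
blue (array([325.5, 129.8]), 97.0, (321, 124, 11, 13)) (array([328. , 176.1]), 45.0, (324, 172, 9, 9)) tri [ 465.  -183.9  103.3] 2.1904829449049017 planes [ 449.4 -162.8] [ 458.5 -176.4]
yel (array([348.8, 111.8]), 209.0, (342, 101, 15, 23)) (array([353.7, 176.4]), 45.0, (350, 172, 9, 9)) tri [ 461.3 -245.9  125.8] 2.1145012226603797 planes [ 455.7 -235.8] [ 458.1 -242.6]Traceback (most recent call last):
  File "<stdin>", line 6, in <module>
  File "h.py", line 25, in blob
    M=cv2.moments(c);return np.array([M["m10"]/M["m00"],M["m01"]/M["m00"]]),M["m00"],cv2.boundingRect(c)
                                      ~~~~~~~~^~~~~~~~~
ZeroDivisionError: float division by zero
```

Run:
```python
from h import *
S=ctrl.get_image("side");T=ctrl.get_image("top");cv2.imwrite("pics/S.png",S);cv2.imwrite("pics/T.png",T)
r=lambda a:cv2.resize(a,(395,290),interpolation=cv2.INTER_NEAREST)
cv2.imwrite("pics/c1.png",np.vstack([np.hstack([r(S[108:166,285:364]),r(T[155:213,283:362])]),np.hstack([r(S[205:263,180:259]),r(T[165:223,170:249])])]))
H=cv2.cvtColor(S,cv2.COLOR_BGR2HSV);print(H[128:158:2,303].tolist());print(H[145,292:314].tolist())
H=cv2.cvtColor(T,cv2.COLOR_BGR2HSV);print(H[175,292:314].tolist());print(H[190,192:216].tolist())
```

```text
[[35, 10, 153], [120, 5, 47], [113, 22, 47], [90, 6, 40], [1, 145, 86], [2, 172, 108], [3, 54, 47], [1, 124, 72], [2, 124, 68], [178, 137, 69], [2, 129, 71], [3, 128, 68], [176, 39, 46], [90, 15, 52], [114, 11, 116]]
[[90, 3, 178], [120, 1, 178], [60, 1, 179], [120, 1, 179], [30, 1, 172], [2, 81, 91], [0, 116, 66], [2, 128, 68], [2, 128, 72], [2, 127, 70], [1, 127, 70], [3, 135, 72], [0, 120, 72], [178, 143, 68], [1, 122, 67], [2, 101, 68], [174, 36, 113], [115, 16, 177], [113, 12, 176], [108, 14, 176], [114, 14, 176], [90, 1, 178]]
[[105, 2, 220], [105, 2, 218], [96, 6, 204], [100, 4, 173], [0, 2, 135], [0, 32, 118], [1, 90, 141], [1, 120, 172], [0, 110, 156], [179, 63, 118], [155, 16, 98], [135, 5, 95], [165, 11, 97], [0, 44, 111], [1, 89, 155], [0, 66, 197], [178, 22, 216], [0, 2, 218], [105, 2, 220], [90, 2, 219], [100, 3, 221], [90, 3, 222]]
[[75, 2, 221], [90, 1, 220], [90, 1, 221], [75, 2, 220], [24, 6, 219], [26, 40, 216], [27, 78, 207], [28, 85, 168], [24, 55, 125], [34, 23, 90], [60, 3, 84], [100, 9, 87], [90, 6, 86], [45, 6, 91], [26, 37, 109], [27, 87, 150], [27, 89, 190], [26, 54, 199], [30, 12, 212], [90, 2, 218], [90, 1, 221], [105, 5, 222], [105, 2, 220], [100, 3, 222]]
```

View pics/c1.png

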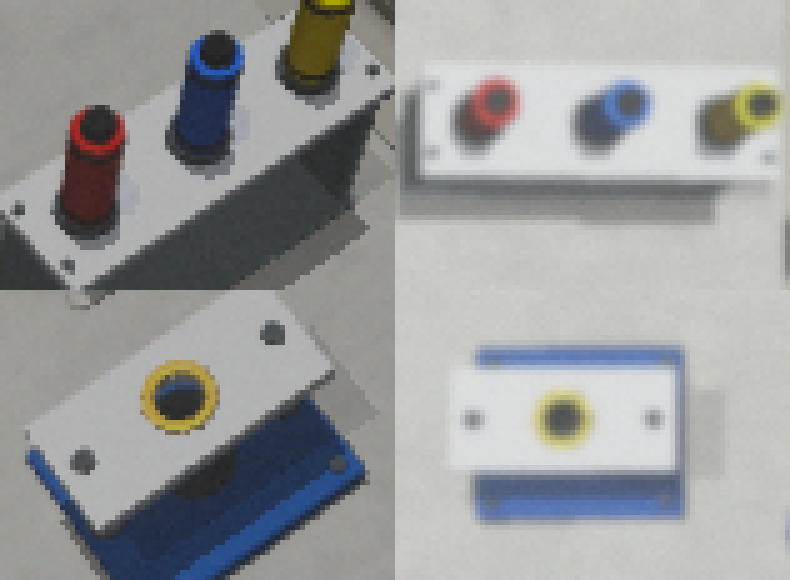

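The crop shows the red handle's bright top ring and dark cap above its wall, and the brass ring clean in both views. So I use smin/vmin thresholds suited to each.

Run:
```python
from h import *
np.set_printoptions(precision=1,suppress=True)
S=cv2.imread("pics/S.png");T=cv2.imread("pics/T.png")
for name,h,bs,bt in(("red",(165,10),(292,125,315,158),(290,165,312,185)),("blue",(100,125),(315,110,338,142),(315,165,340,185)),):
    a=blob(S,*h,bs,70,40);b=blob(T,*h,bt,45,125)
    print(name,a[1:],b[1:],"side@140",plane("side",a[0],140)[:2],"top@170",plane("top",b[0],170)[:2])
    a=blob(S,*h,bs,70,80);print(" side ring@170",a[1:],plane("side",a[0],170)[:2])
a=blob(S,12,36,(200,215,230,240),60,60);b=blob(T,12,36,(190,180,216,200),35,60)
print("lip",a[1:],b[1:],tri(a[0],b[0]),plane("side",a[0],88.5)[:2],plane("top",b[0],88.5)[:2])
# dark hole in lip
# screws on stand plate -> direction
p=[plane("top",(170+ (u)/5,165+(v-290)/5),90) for u,v in((472-395,419),(653-395,419))];print("screws",p)
q=[plane("side",(180+u/5,205+(v-290)/5),90) for u,v in((83,462),(272,334))];print(q)
a=blob(S,100,125,(270,205,300,236));b=blob(T,100,125,(248,202,268,224),60)
print("tape",plane("side",a[0],7),plane("top",b[0],7),"coupling",plane("top",(404/1.5625,300/1.5625),32))
```

```text
red (206.5, (297, 129, 13, 23)) (63.5, (298, 171, 10, 10)) side@140 [ 457.4 -106.3] top@170 [ 455.5 -106.7]
 side ring@170 (70.0, (299, 129, 11, 10)) [ 454.7 -103.9]
blue (220.5, (320, 115, 14, 24)) (67.0, (324, 171, 10, 10)) side@140 [ 455.6 -170.4] top@170 [ 455.5 -171.2]
 side ring@170 (68.5, (323, 115, 11, 9)) [ 453.7 -168.3]
lip (167.0, (208, 219, 16, 15)) (110.0, (197, 185, 13, 12)) (array([426.1, 148.2,  82.3]), np.float64(0.5902944752947131)) [423.9 149.4] [425.1 147.1]
screws [array([423.8, 193.6,  90. ]), array([424.3,  97.6,  90. ])]
[array([421.1, 197.5,  90. ]), array([422.3, 102. ,  90. ])]
tape [369.   1.   7.] [370.2  -2.    7. ] coupling [427.5  -2.9  32. ]
```

>>> servo_tool(plan=[[0, [30, 40, 20], 7], [0, [50, 75, 20], 14], [0, [70, 115, 20], 21], [0, [90, 150, 20], 28], [0, [110, 190, 20], 35], [0, [130, 225, 20], 42], [0, [148, 265, 20], 49], [0, [166, 300, 20], 56], [0, [185, 335, 20], 63], [0, [200, 370, 20], 70]])

```text
t: 1.13
ee_pos: [385.1, -231.6, 257.0]
orientation: [2.263, 2.177, 0.0]
ft_force: [0.8, -0.1, -0.9]
width: 88.1
grasp_force: 0.0
```

>>> servo_tool(plan=[[0, [20, 35, 0], 1], [0, [38, 67, 0], 2.5], [0, [54, 95, 0], 2.5], [0, [64, 112, -10], 2.5], [0, [68.5, 119.5, -20], 2.5], [0, [68.5, 119.5, -20], 2.5], [0, [68.5, 119.5, -20], 2.5], [0, [68.5, 119.5, -20], 2.5]])

```text
t: 1.8
ee_pos: [452.3, -114.6, 236.6]
orientation: [-2.223, -2.22, 0.001]
ft_force: [-0.7, 0.2, -0.0]
width: 87.9
grasp_force: 0.0
```

Run:
```python
from h import *
o=ctrl.get_obs();print(np.round(o["ee_pos"],1),o["orientation"],np.round(o["qpos"],2))
S=ctrl.get_image("side");T=ctrl.get_image("top")
cv2.imwrite("pics/v2.png",np.hstack([cv2.resize(S[60:260,200:400],(400,400)),cv2.resize(T[100:300,200:400],(400,400))]))
```

```text
[ 452.3 -114.6  236.6] [-2.22269704e+00 -2.21951188e+00  9.54017671e-04] [-0.27  0.19  1.97 -0.    0.98 -0.27]
```

View pics/v2.png

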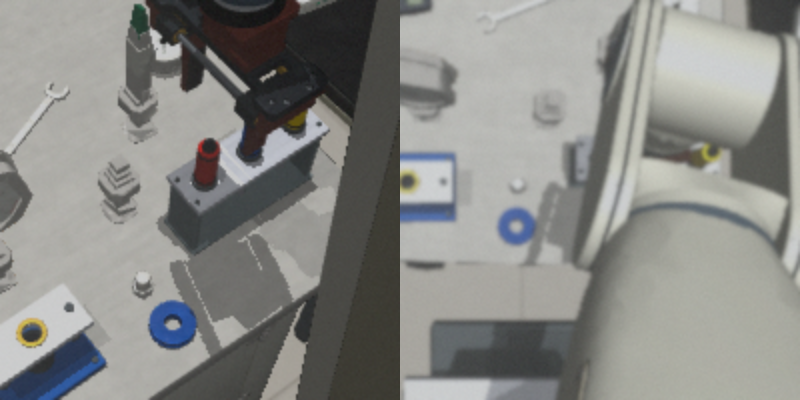

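The side view shows the open gripper above the rack with its fingertips near crop (255,145) and (190,75). The red handle stands at (207,160), and the top view is covered by the arm. I check this by projecting the TCP.

Run:
```python
from h import *
p=proj("side",[[452.3,-114.6,222],[452.3-50,-114.6,222],[452.3+50,-114.6,222],[456,-106.5,170]])
print((p-[200,60])*2)
```

```text
[[222.29633838 114.54127937]
 [254.60773837 148.17156873]
 [191.29019563  82.26952534]
 [209.27308111 145.54448732]]
```

>>> servo_tool(plan=[[0, [4, 8, 0], 0], [0, [4, 8, 0], 0], [0, [4, 8, 0], 0], [0, [4, 8, 0], 0]])

```text
t: 2.23
ee_pos: [456.9, -105.8, 236.8]
orientation: [2.222, 2.221, 0.0]
ft_force: [-0.4, 0.1, -0.4]
width: 87.8
grasp_force: 0.0
```

>>> servo_tool(plan=[[0, [0, -0.5, -20], 0], [0, [0, -0.5, -45], 0], [0, [0, -0.5, -70], 0], [0, [0, -0.5, -90], 0], [0, [0, -0.5, -101], 0], [0, [0, -0.5, -101], 0], [0, [0, -0.5, -101], 0]])

```text
t: 2.82
ee_pos: [456.6, -106.2, 135.4]
orientation: [-2.221, -2.22, 0.001]
ft_force: [-0.0, -0.2, -0.1]
width: 88.1
grasp_force: 0.0
```

>>> servo_tool(plan=[[0.4, [0, 0, 0], 0], [0.6, [0, 0, 0], 0], [0.8, [0, 0, 0], 0], [1, [0, 0, 0], 0], [1, [0, 0, 0], 0], [1, [0, 0, 0], 0], [1, [0, 0, 0], 0], [1, [0, 0, 0], 0], [1, [0, 0, 0], 0], [1, [0, 0, 0], 0]])

```text
t: 3.65
ee_pos: [456.8, -106.2, 135.6]
orientation: [-2.222, -2.221, 0.0]
ft_force: [-1.0, -0.4, 1.2]
width: 24.5
grasp_force: 0.4
```

>>> servo_tool(plan=[[1, [0, 0, 0], 0], [1, [0, 0, 0], 0], [1, [0, 0, 0], 0], [1, [0, 0, 0], 0], [1, [0, 0, 0], 0]])

```text
t: 4.07
ee_pos: [456.8, -106.2, 135.6]
orientation: [-2.222, -2.221, 0.0]
ft_force: [-0.5, -0.0, 0.1]
width: 23.4
grasp_force: 30.0
```

>>> servo_tool(plan=[[1, [0, 0, 5], 0], [1, [0, 0, 15], 0], [1, [0, 0, 35], 0], [1, [0, 0, 60], 0], [1, [0, 0, 85], 0], [1, [0, 0, 105], 0], [1, [0, 0, 117], 0], [1, [0, 0, 120], 0], [1, [0, 0, 120], 0], [1, [0, 0, 120], 0]])

```text
t: 4.9
ee_pos: [456.5, -106.2, 255.5]
orientation: [-2.222, -2.221, 0.0]
ft_force: [0.2, 0.3, -1.1]
width: 23.5
grasp_force: 30.0
```

Run:
```python
from h import *
S=ctrl.get_image("side");T=ctrl.get_image("top")
cv2.imwrite("pics/v3.png",np.hstack([cv2.resize(S[60:260,200:400],(600,600),interpolation=cv2.INTER_NEAREST),]))
print(proj("side",[[456.8,-106.2,z] for z in (135,185,230)]))
```

```text
[[302.9440097  141.72278383]
 [304.88927228 128.48363001]
 [306.80767714 115.42726564]]
```

View pics/v3.png

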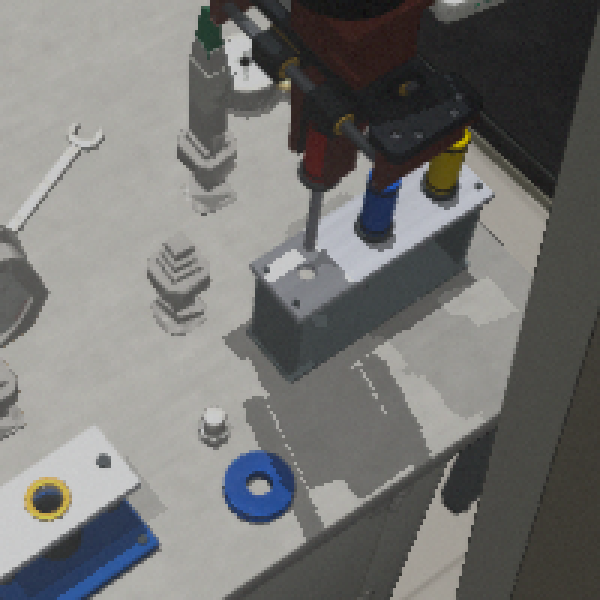

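The tip shows at view (310,248), which is px (303,143). That matches a straight probe with its tip at z≈135, and the other probes are still in the rack. Now I carry it across while turning.

>>> servo_tool(plan=[[1, [0, 5, 0], 3], [1, [-2, 18, 0], 9], [1, [-5, 36, 0], 16], [1, [-8, 56, 0], 23], [1, [-11, 76, 0], 30], [1, [-14, 96, 0], 37], [1, [-16, 116, 0], 44], [1, [-18, 134, 0], 51], [1, [-20, 148, 0], 58], [1, [-22, 158, 0], 65]])

```text
t: 5.83
ee_pos: [434.1, 52.9, 254.7]
orientation: [-0.67, -3.067, 0.001]
ft_force: [0.6, 0.2, -0.6]
width: 23.4
grasp_force: 30.0
```

>>> servo_tool(plan=[[1, [-2, 14, 0], 6], [1, [-4, 32, 0], 13], [1, [-6, 52, 0], 20], [1, [-8, 70, 0], 25], [1, [-10, 84, 0], 25], [1, [-10, 93, 0], 25], [1, [-10, 96, 0], 25], [1, [-10, 96, 0], 25], [1, [-10, 96, 0], 25], [1, [-10, 96, 0], 25]])

```text
t: 6.67
ee_pos: [424.8, 147.1, 255.5]
orientation: [-0.002, -3.141, 0.001]
ft_force: [0.6, 0.6, -1.4]
width: 23.4
grasp_force: 30.0
```

Run:
```python
from h import *
o=ctrl.get_obs();print(np.round(o["ee_pos"],1),o["orientation"],np.round(o["qpos"],2))
S=ctrl.get_image("side");T=ctrl.get_image("top");cv2.imwrite("pics/S4.png",S);cv2.imwrite("pics/T4.png",T)
cv2.imwrite("pics/v4.png",np.hstack([cv2.resize(I,(400,400),interpolation=cv2.INTER_NEAREST) for I in(S[150:280,150:280],T[130:260,140:270])]))
```

```text
[424.8 147.1 255.5] [-2.22037115e-03 -3.14110486e+00  5.09739180e-04] [ 0.31  0.14  1.98 -0.    1.02 -1.26]
```

View pics/v4.png

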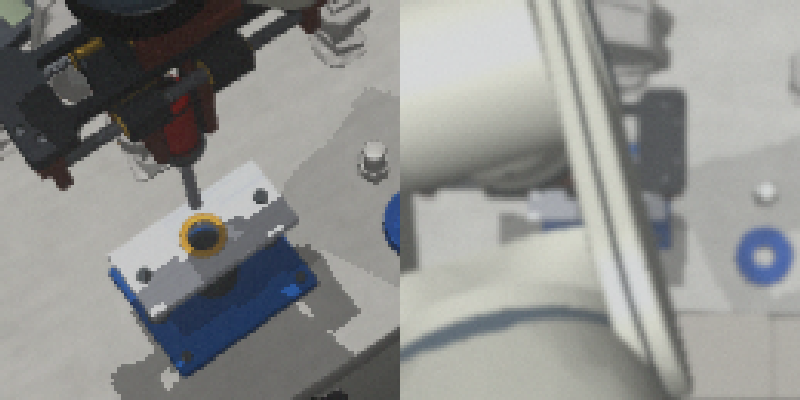

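The side view shows the tip at view (195,207), px (213.4,217), just above the lip at (204,235). The top view is blocked by the arm. I compare the stem with the known TCP to cancel the side camera's bias.

Run:
```python
from h import *
np.set_printoptions(precision=2,suppress=True)
S=cv2.imread("pics/S4.png");g=cv2.cvtColor(S,cv2.COLOR_BGR2GRAY)
print(g[198:222,204:224])
a=blob(S,12,36,(200,215,230,242),60,60);print("lip",a,plane("side",a[0],88.5))
print(proj("side",[[424.8,147.1,z] for z in (135,145,155,165,175,185,195)]))
```

```text
[[ 42  49  47  50  45  45  44  41  40  45  48  60 136 172 173 173 172 172
  173 173]
 [ 42  40  42  46  45  42  39  39  47  48  53  78 167 173 173 173 172 174
  172 173]
 [ 43  39  38  40  40  43  46  48  53  51  58 134 172 173 174 175 173 174
  172 173]
 [ 45  50  43  49  46  49  51  52  52  52 106 171 173 173 176 174 173 172
  170 168]
 [ 49  52  50  50  52  49  49  48  52 108 169 175 172 174 175 174 171 169
  169 169]
 [164  68  66  48  46  45  50  59 114 169 172 174 172 173 172 172 168 169
  170 170]
 [ 96 165 163 125 110  70  69  71 117 170 171 174 173 171 170 170 170 169
  167 169]
 [168 172 170 165 110  72  71  66  81 170 170 170 172 168 171 172 169 171
  168 171]
 [171 171 172 172 163  69  70  70  76 144 169 170 171 172 172 171 173 170
  172 178]
 [172 172 172 168 166  66  71  68  70 118 171 173 174 172 172 171 171 172
  186 197]
 [173 172 170 169 168 111  70  70  70 120 174 173 173 172 170 171 176 189
  197 197]
 [172 171 172 169 164 112  72  70  69  80 174 173 172 173 172 185 199 196
  194 196]
 [172 171 171 168 169 161  76  71  70  81 171 172 173 178 191 198 198 197
  198 
[... 440 characters left out ...]
169 167 175 190 193 122  70  74  78 163 200 198 198 200 199 196
  198 199]
 [171 169 170 183 196 195 194 187  97  78 135 196 198 198 201 200 198 199
  199 198]
 [171 177 190 198 196 194 198 198 193 194 195 199 197 196 199 199 198 198
  199 201]
 [185 196 196 195 197 198 198 200 196 169 160 150 161 162 161 186 200 200
  202 200]
 [197 197 195 195 198 196 196 173 157 157 164 165 165 164 159 157 171 169
  199 199]
 [194 195 197 197 198 195 170 159 170 167 135 109 113 111 145 160 155 145
  198 194]]
lip (array([215.33, 225.84]), 166.0, (208, 219, 16, 15)) [423.92 149.47  88.5 ]
[[213.87 216.01]
 [213.38 213.99]
 [212.88 211.93]
 [212.37 209.82]
 [211.85 207.68]
 [211.31 205.48]
 [210.77 203.24]]
```

Run:
```python
from h import *
np.set_printoptions(precision=2,suppress=True)
for z in(135,145,175):
    p=proj("side",[[424.8,147.1,z]])[0]; print(z,plane("side",p+[-.9,0],z), plane("side",p+[-.9,.3],z))
print(proj("side",[[424,148,z] for z in(90,95)]))
S=cv2.imread("pics/S4.png")
# inner hole via lip hole contour
H=cv2.cvtColor(S,cv2.COLOR_BGR2HSV);m=((H[...,0]>11)&(H[...,0]<37)&(H[...,1]>60)&(H[...,2]>50)).astype(np.uint8)[212:243,200:232]
c=cv2.findContours(m,cv2.RETR_EXTERNAL,cv2.CHAIN_APPROX_NONE)[0];c=max(c,key=len);print(cv2.fitEllipse(c))
e=cv2.fitEllipse(c)[0];print(plane("side",(e[0]+200,e[1]+212),88.5))
```

```text
135 [425.87 148.55 135.  ] [425.32 148.91 135.  ]
145 [425.86 148.54 145.  ] [425.31 148.9  145.  ]
175 [425.82 148.49 175.  ] [425.3  148.84 175.  ]
[[215.82 225.15]
 [215.6  224.23]]
((15.362690925598145, 13.814027786254883), (13.895529747009277, 14.794307708740234), 80.22820281982422)
[423.92 149.38  88.5 ]
```

>>> servo_tool(plan=[[1, [0, 0, -3], 0], [1, [-0.5, 0.3, -10], 0], [1, [-1, 0.7, -20], 0], [1, [-1, 0.7, -30], 0], [1, [-1, 0.7, -36], 0], [1, [-1, 0.7, -38], 0], [1, [-1, 0.7, -38], 0], [1, [-1, 0.7, -38], 0], [1, [-1, 0.7, -38], 0]])

```text
t: 7.52
ee_pos: [424.2, 148.6, 217.9]
orientation: [0.001, 3.141, 0.0]
ft_force: [-0.3, -0.6, -0.6]
width: 23.5
grasp_force: 30.0
```

Run:
```python
from h import *
np.set_printoptions(precision=2,suppress=True)
o=ctrl.get_obs();print(np.round(o["ee_pos"],1))
S=ctrl.get_image("side");cv2.imwrite("pics/S5.png",S);g=cv2.cvtColor(S,cv2.COLOR_BGR2GRAY)
print(g[205:230,204:226]);x,y,z=o["ee_pos"]
print(proj("side",[[x,y,z-120.6+d] for d in (0,10,20,30)]))
cv2.imwrite("pics/v5.png",cv2.resize(S[195:250,185:245],(600,550),interpolation=cv2.INTER_NEAREST))
```

```text
[424.2 148.6 217.9]
[[ 43  41  47  47  50  47  49  45  47  46  43  34  43  69 175 175 170 171
  173 175 175 189]
 [ 43  42  44  48  49  49  45  46  47  46  45  42  48  70 174 175 175 175
  175 181 194 203]
 [ 42  44  43  47  48  46  48  45  47  48  38  44  50  65 172 175 174 174
  188 201 201 201]
 [ 45  41  44  48  50  48  45  48  39  39  45  49  56 109 175 174 179 192
  202 200 201 202]
 [ 46  45  42  39  38  41  38  38  42  47  51  57  85 173 176 187 198 201
  200 200 201 202]
 [ 40  46  43  47  39  43  49  48  51  51  50  59 139 183 195 202 200 198
  201 202 203 202]
 [ 46  43  45  51  50  52  47  49  52  49  54 107 186 199 201 200 200 204
  203 201 201 204]
 [ 72  98  69  69  48  49  48  43  46  72 175 191 198 198 198 201 202 201
  201 200 204 202]
 [168 169 170 170 165 132  62  69  68  78 168 196 201 198 202 203 201 202
  200 201 201 197]
 [172 173 173 172 173 168 112  71  69  76 136 198 198 204 202 202 201 203
  200 199 199 199]
 [175 173 171 173 172 170 119  71  71  72 108 203 202 204 200 202 202 201
  197 200 201 204]
 [174 172 172 172 177 191 191  70  69  69  88 202 203 200
[... 614 characters left out ...]
9 153 161 135  61  75  69  66  72  88  86  80  81  89
   92 104 109 107]
 [203 199 204 203 185 155 159  97  77  70  72  67  59  64  68  75  89  85
   88  92 107 107]
 [201 203 202 199 165 159 135  93  82  68  70  59  57  54  55  55  66  83
   88  96 106 107]
 [203 201 201 198 134 158 116  75  61  53  53  53  49  49  50  55  60  90
   86  90 108 109]
 [201 203 203 200 172 155 134  59  51  48  46  43  46  46  47  50  62 106
  103  88 111 107]
 [203 204 203 203 173 158 151  71  47  45  47  46  48  47  47  48  73 105
  101 117 132 129]
 [202 204 204 200 141 159 152  76  44  42  44  43  46  45  49  75 107 106
  102 133 132 110]]
[[215.22 223.89]
 [214.76 222.02]
 [214.29 220.11]
 [213.81 218.16]]
```

View pics/v5.png

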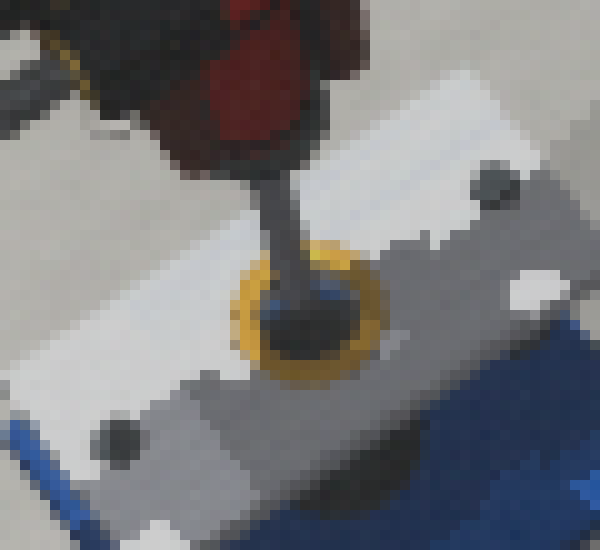

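The enlarged view shows the tip at about px (214.3,224), just over the hole whose centre is near (215.4,226), and the stem looks upright. I convert the remaining offset.

Run:
```python
from h import *
np.set_printoptions(precision=2,suppress=True)
print(plane("side",(214.27,223.9),97.3))
for z in(87.5,88.5):print(plane("side",(215.36,225.84),z))
S=cv2.imread("pics/S5.png")
```

```text
[425.33 150.17  97.3 ]
[424.28 149.26  87.5 ]
[423.88 149.41  88.5 ]
```

>>> servo_tool(plan=[[1, [-0.8, -0.8, 0], 0], [1, [-0.8, -0.8, 0], 0], [1, [-0.8, -0.8, -3], 0], [1, [-0.8, -0.8, -9], 0], [1, [-0.8, -0.8, -16], 0], [1, [-0.8, -0.8, -22], 0], [1, [-0.8, -0.8, -25], 0], [1, [-0.8, -0.8, -25], 0], [1, [-0.8, -0.8, -25], 0]])

```text
t: 8.32
ee_pos: [422.9, 147.6, 192.3]
orientation: [-0.001, -3.141, 0.0]
ft_force: [-0.3, -0.2, -1.3]
width: 23.5
grasp_force: 30.0
```

Run:
```python
from h import *
np.set_printoptions(precision=2,suppress=True)
o=ctrl.get_obs();print(np.round(o["ee_pos"],1))
S=ctrl.get_image("side")
cv2.imwrite("pics/v6.png",cv2.resize(S[195:250,185:245],(600,550),interpolation=cv2.INTER_NEAREST))
g=cv2.cvtColor(S,cv2.COLOR_BGR2GRAY);print(g[217:229,204:226])
x,y,z=o["ee_pos"];print(proj("side",[[x,y,88.5],[x,y,98],[x,y,72]]))
```

```text
[422.9 147.6 192.3]
[[178  71  46  40  47  52  53  53  54  49  55  60 130 211 212 210 214 217
  217 213 124 125]
 [185 149 121 125 163 160  80  78  49  55  60  71 178 214 212 216 217 218
  214 122 115 115]
 [200 213 210 209 210 213 210 208 135  74  74  77 129 176 175 203 214 126
  125 115 114 114]
 [216 215 212 215 216 215 214 184 115  73  73  76 125 174 101 104 109 104
  116 112 116 113]
 [214 214 213 216 216 214 187 187 189  75  75  74  75 103  95  94  94 100
  115 112 114 114]
 [215 213 216 217 214 184 169 179 162  73  74  74  68  94  90  90  92  94
  106 112 116 116]
 [215 217 216 217 213 165 172 148  86  81  77  75  72  77  90  88  87  92
   96 111 116 115]
 [217 214 216 215 198 168 171 101  84  79  79  75  72  67  72  82  96  91
   94  99 115 117]
 [215 217 217 213 178 170 144  99  89  69  76  77  72  63  54  56  71  88
   93 103 114 113]
 [217 215 215 212 141 169 125  80  62  56  72  79  74  68  52  57  58  86
   93  96 114 118]
 [216 217 217 216 184 168 144  59  55  52  60  79  76  69  55  48  60  93
   91  89 117 117]
 [217 218 219 216 184 169 166  63  50  49  60  73  77  67  55  51  71  92
   93 104 116 112]]
[[216.34 225.71]
 [215.91 223.96]
 [217.05 228.67]]
```

View pics/v6.png

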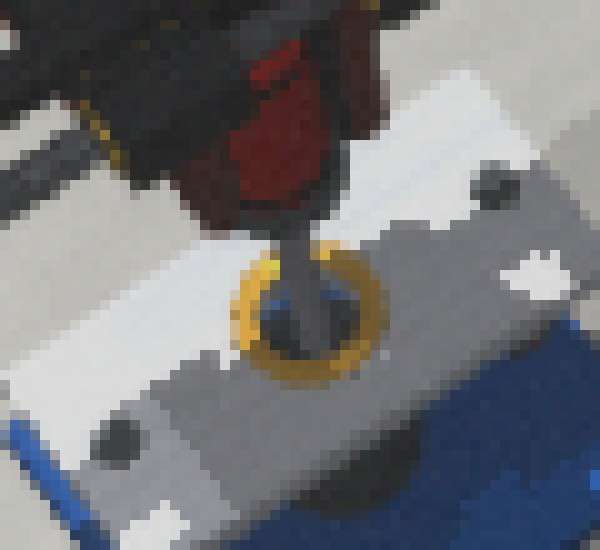

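The stem is centred in the lip at px (215.5,226), against a lip centre of (215.4,225.8). I lower it the rest of the way.

>>> servo_tool(plan=[[1, [0, 0, -3], 0], [1, [0, 0, -9], 0], [1, [0, 0, -16], 0], [1, [0, 0, -23], 0], [1, [0, 0, -30], 0], [1, [0, 0, -35], 0], [1, [0, 0, -37], 0], [1, [0, 0, -37], 0], [1, [0, 0, -37], 0], [1, [0, 0, -37], 0]])

```text
t: 9.2
ee_pos: [423.3, 147.7, 155.9]
orientation: [0.001, 3.141, 0.0]
ft_force: [0.5, 0.3, -1.2]
width: 23.4
grasp_force: 30.0
```

Run:
```python
from h import *
o=ctrl.get_obs();print(np.round(o["ee_pos"],1),np.round(o["ft_force"],1),np.abs(o["qvel"]).max(),o["orientation"])
S=ctrl.get_image("side");T=ctrl.get_image("top")
cv2.imwrite("pics/v7.png",np.hstack([cv2.resize(S[190:250,180:240],(400,400),interpolation=cv2.INTER_NEAREST),cv2.resize(S[90:250,200:360],(400,400))]))
```

```text
[423.3 147.7 155.9] [ 0.5  0.3 -1.2] 0.003306123837745021 [9.26442019e-04 3.14119014e+00 1.50051217e-04]
```

View pics/v7.png

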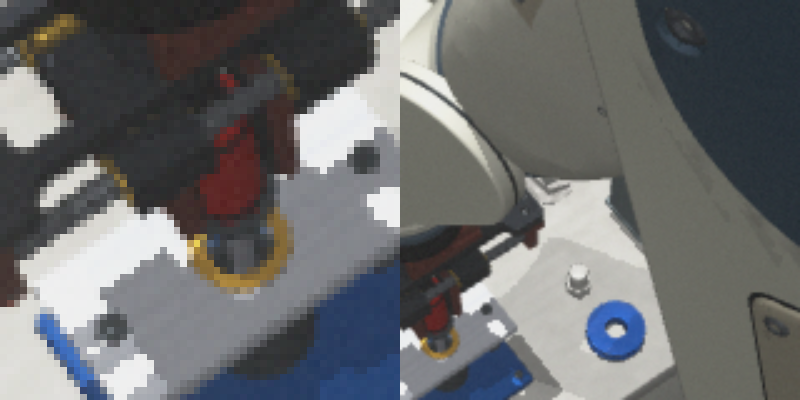

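The stem sits in the middle of the lip at view (242,255), with the tip at about 35 mm and no contact force. The coupling and tape are where they were. I hand in.

```bash
python3 -c "
from workcell import ctrl
print(ctrl.close_job())"
```

```text
the job is handed in; nothing more can be done
None
```

The red probe is held still and upright in the guide hole, with its tip about 35 mm above the bench in the well and no contact felt; the job is handed in, but no verdict was returned.

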